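Gauge the press pad's facing and set the slide

TASK

Take the hand gauge and press its sprung pin gently straight down into the soft plug of the capping press pad until it meets the hard core beneath, holding it there for about a second; pressing the sprung pin to its end stop is too hard. Hang the gauge back in its stand, and move the setting slide to as many scale marks from its zero end as the plug has sunk in millimetres. Leave the sauce jars where they stand.

Things in the scene. Friction and masses are not known exactly. Their poses are not given: they have to be found in the camera images.
- gauge: Loose hand gauge, 220 g, hanging by its flange in the stand. Origin on its axis at the flange's underside, z up. Flange 50 mm wide, 4 mm thick; black round grip, 30 mm wide, from 4 to 60 mm above the origin; barrel 26 mm wide down to 20 mm below it; from the barrel a round-ended steel pin, 10 mm wide, sticks out to 42 mm below the origin.
- gauge_pin (a joint): How far the gauge's pin has slid up into the barrel, m, 0 to 0.003, against its spring: it starts to yield at 4 N, takes 1.5 N more per mm, and meets its end stop at 8.5 N.
- stand: Fixed aluminium stand of the gauge, 80 x 80 mm and 62 mm high, open to its own front and back (x). A 12 mm thick top plate has a 36 mm hole in the middle, through which barrel and pin hang while the flange rests on the plate. Origin under its centre on the table.
- stand_seat (a point): Middle of the stand's hole at the plate's top face, where the gauge's origin lies when it hangs home.
- pad_top (a point): Middle of the soft plug's top face as it is before pressing, level with the top of the press pad's steel ring, 50 mm above the table; z up. The ring is fixed, 90 mm wide, on a steel foot plate of 130 x 100 mm; the black plug fills its bore, 33 mm wide.
- facing (a joint): How far the soft plug has sunk, m; 0 untouched. It moves straight down as a whole at about 2 N plus 0.03 N per mm/s of pressing speed, and stays where it was left. An unseen hard core stops it somewhere between 3.5 and 11.5 mm down; from there the force rises as the pin's spring is pressed.
- setting (a joint): Position of the setting slide on its track, m, 0 (zero end) to 0.12. The scale beside the track has a mark each 10 mm, the first at zero, each fifth longer; one mark stands for 1 mm of sinking. It starts within 15 mm of zero, moves at about 1.5 N, stays where left.
- setting_top (a point): Middle of the top of the slide's black grip block: the block is 20 mm along the track, 28 mm across it and 40 mm high, from 14.5 to 54.5 mm above the table.
- scale_zero (a point): Fixed point on the track's mid line, on its top 14.5 mm above the table, below the middle of the grip block when the slide is at zero. Its y axis points along the track towards higher settings. The track is 40 mm wide and 170 mm long; a white scale strip, 34 mm wide, lies along its -x side.
- jar_1: Sauce jar with a dark cap, 56 mm wide and 100 mm high, loose, a bystander. Origin under its centre.
- jar_2: Sauce jar with a dark cap, 56 mm wide and 100 mm high, loose, a bystander. Origin under its centre.
- jar_3: Sauce jar with a dark cap, 56 mm wide and 100 mm high, loose, a bystander. Origin under its centre.
- pad: The press pad: the steel ring and foot plate with the plug and core that it carries, fixed to the table. Origin under its centre on the table, 50 mm below pad_top.

How it is judged:
On the way:
1. the gauge's pin is pressed into the plug until it bears on the core with more than 3.5 N, and held for 0.3 s (contact force between gauge and pad above 3.5 N and value of joint facing above 0.0025 m), for 0.3 s.
At the end, for the whole second after the job is handed in: The gauge hangs upright in its stand (within 8 mm of the hole's middle, flange within 4 mm of the plate, at rest) and the setting slide rests at ten times the depth to which the plug has sunk, within 15 mm, that is one and a half marks (horizontal distance between gauge and stand_seat below 0.008 m and z of gauge in the frame of stand_seat between -0.004 and 0.004 m and angle between gauge's own z axis and vertical below 0.12 rad and linear speed of gauge below 0.02 m/s and velocity of joint setting between -0.005 and 0.005 m/s and ((value of joint facing between 0.00274 and 0.00326 m and value of joint setting between 0.0125 and 0.0475 m) or (value of joint facing between 0.00324 and 0.00376 m and value of joint setting between 0.0175 and 0.0525 m) or (value of joint facing between 0.00374 and 0.00426 m and value of joint setting between 0.0225 and 0.0575 m) or (value of joint facing between 0.00424 and 0.00476 m and value of joint setting between 0.0275 and 0.0625 m) or (value of joint facing between 0.00474 and 0.00526 m and value of joint setting between 0.0325 and 0.0675 m) or (value of joint facing between 0.00524 and 0.00576 m and value of joint setting between 0.0375 and 0.0725 m) or (value of joint facing between 0.00574 and 0.00626 m and value of joint setting between 0.0425 and 0.0775 m) or (value of joint facing between 0.00624 and 0.00676 m and value of joint setting between 0.0475 and 0.0825 m) or (value of joint facing between 0.00674 and 0.00726 m and value of joint setting between 0.0525 and 0.0875 m) or (value of joint facing between 0.00724 and 0.00776 m and value of joint setting between 0.0575 and 0.0925 m) or (value of joint facing between 0.00774 and 0.00826 m and value of joint setting between 0.0625 and 0.0975 m) or (value of joint facing between 0.00824 and 0.00876 m and value of joint setting between 0.0675 and 0.1025 m) or (value of joint facing between 0.00874 and 0.00926 m and value of joint setting between 0.0725 and 0.1075 m) or (value of joint facing between 0.00924 and 0.00976 m and value of joint setting between 0.0775 and 0.1125 m) or (value of joint facing between 0.00974 and 0.01026 m and value of joint setting between 0.0825 and 0.1175 m) or (value of joint facing between 0.01024 and 0.01076 m and value of joint setting between 0.0875 and 0.1225 m) or (value of joint facing between 0.01074 and 0.01126 m and value of joint setting between 0.0925 and 0.1275 m) or (value of joint facing between 0.01124 and 0.01176 m and value of joint setting between 0.0975 and 0.1325 m) or (value of joint facing between 0.01174 and 0.01226 m and value of joint setting between 0.1025 and 0.1375 m) or (value of joint facing between 0.01224 and 0.01276 m and value of joint setting between 0.1075 and 0.1425 m))); the robot touches nothing.
It fails at once if the gauge bears on the press pad with more than 14 N (pin driven onto its end stop) (contact force between gauge and pad above 14 N).
It fails at once if a sauce jar is moved by more than 30 mm (distance of any of jar_1, jar_2, jar_3 from where it was at the start of the episode above 0.03 m).
It also fails if it takes over 72 s, if anything falls off the work surface, if the arm or the gripper's body presses on something with over 40 N, if the wrist force passes 120 N, or if a joint passes its speed limit or range.

ROBOT

A 7-joint arm with a two-finger parallel gripper is mounted at the origin on the work surface. World frame = base frame: x ahead of the robot, y to its left, z up, the work surface at z = 0. Lengths are in m, angles in rad, forces in N, time in s.
With the tool pointing down it reaches from about 0.425 to 1.025 m from the base axis. Payload 9.4 kg.
Tool frame: the origin (TCP) lies on the centre line of the jaws, within the pads' length; the fingertips stand manip.finger_overhang ahead of it and the grasp point (between the pads) lies 6 mm ahead of it (manip.finger_overhang is the distance from the TCP to the fingertips, in m); z points along the fingers, y is the line along which they close (so a half turn about z gives the same grasp; the last joint's range is limited). The gripper opens to 85 mm and grips with 20 to 120 N. Pads are 22 mm wide; open, the fingers measure 114 mm over their backs; the gripper's body (76 mm by 85 mm) begins 54 mm behind the grasp point. The pads swing forward as they close: fully open they stand 13 mm farther back than shut.
Start: joints at [-1.276, 0.599, -0.003, 1.599, 0.002, 0.943, -0.08], TCP at [0.263, 0.675, 0.256] pointing down, gripper open.
Joint ranges: [-2.57, 2.57], [-0.35, 1.97], [-1.29, 1.29], [0.11, 2.56], [-1.05, 4.19], [0.11, 1.86], [-2.63, 2.63]. Speed limits (rad/s): [2.22, 2.22, 3.01, 3.01, 3.14, 3.14, 3.14].

INTERFACE

Orientations are given as [roll, pitch, yaw] about the fixed x, y, z axes, in that order (R = Rz(yaw) Ry(pitch) Rx(roll)).
In Python, from rig import manip gives the robot as it stands.
- The arm moves only by the tool servo_tool, never from a script. Its argument "increments" is a list of rows, each a list of 3 entries, a list of its own where there are three numbers: the shift along the tool's x, y, z in mm, then the turn, a rotation vector about the tool's x, y, z in degrees, then the closure, from -1 (fully open) to 1 (shut). In form: [[[x, y, z], [ax, ay, az], grip], ...]. A call has 1 to 10 rows; each row is the pose to reach, as a shift and turn from the pose commanded when the call began, along the tool's axes at that moment; what a row does not reach only later rows make up. A row lasts 1/12 s, in which the tool goes at most 41.7 mm and 7.16 degrees, less where a joint would pass 70% of its speed; a pose out of reach is approached as far as the arm can. A call with a gripper value outside its range is refused whole. The fingers move at their own pace and stop on an object; "newtons" is the grip in N (left out, the last holds). Time passes only in rows, so rows that repeat a pose let the fingers close. It gives the time, the measured TCP pose, the force, the opening and the grip force at its end, in the units of the state.
- manip.observe(): the state, without advancing time (a new reading comes with each control period).
- manip.grab_frame(name): name is "scene" or "top" or "wrist"; returns a dict with "pixels" (400x640x3 uint8, red, green, blue), "fx", "fy", "cx", "cy" (pixels), "R" (3x3) and "t" (3): a world point X has camera coordinates R X + t; the wrist camera has in their place "T_tool_cam" (4x4, takes a point from camera to tool coordinates, whose origin is the TCP and whose axes are the flange's). Camera axes: x right, y down, z forward; pixel columns grow to the right and rows downward; lengths in m; the calibration is good to about 2 mm. A picture is of the moment at which its call begins: read the wrist's pose just before it. There is no depth.
- manip.close_job(): hands the job in; it is judged then, once.
The state is a dict: "time": time; "q": joint angles; "joint_velocities": joint speeds; "joint_torque": joint torques, N m; "position": TCP position; "tcp_rot": TCP orientation; "force": force on the tool from outside, world axes, zero at the start; "ft_torque": the same for the moment, N m; "grip_width": finger opening in m; "grasp_force": force on a finger pad.
Only numpy, scipy, OpenCV 4.12 (cv2) and the standard library are available. Lean on these libraries where they do the work, as an engineer would, in place of code of your own. Each camera call takes 0.05 s, during which the arm holds its last target. There are 200 camera calls.

## Working session

There is one attempt and no reset: what is moved stays moved. The work goes in short steps, Python scripts to look and compute and a tool call to move; the robot and the scene stay as the last step left them, time stands still between calls to the robot, and variables do not carry over. Pictures are saved under pics/ and viewed, at most 10 in all, crops included, and the job is handed in when it is done.

Besides the shell and the picture viewer there is one more tool, called after "Call:" as name(argument=value, ...), one argument or row to a line, values as JSON. servo_tool: Moves the arm, as the interface text tells. Its arguments: {"type":"object","properties":{"increments":{"type":"array"},"newtons":{"type":"number"}},"required":["increments"]}

```bash
mkdir -p pics
cat > h.py <<'E'
import numpy as np, cv2
from rig import manip
def grab(n,name=None):
    f=manip.grab_frame(n)
    if name: cv2.imwrite(f'pics/{name}.png',cv2.cvtColor(np.asarray(f['pixels']),cv2.COLOR_RGB2BGR))
    return f
def ray(f,u,v,z,s=None):
    d=np.array([(u-f['cx'])/f['fx'],(v-f['cy'])/f['fy'],1.])
    if 'R' in f: R=np.array(f['R']);o=-R.T@np.array(f['t']);d=R.T@d
    else:
        from scipy.spatial.transform import Rotation as Ro
        T=np.array(f['T_tool_cam']);R=Ro.from_euler('xyz',s['tcp_rot']).as_matrix()
        o=np.array(s['position'])+R@T[:3,3];d=R@T[:3,:3]@d
    return o+d*(z-o[2])/d[2]
E
python3 - <<'E'
from h import *
s=manip.observe();print(s,manip.finger_overhang)
for n in('top','scene'):
    f=grab(n,n+'0');print(n,f['fx'],f['fy'],f['cx'],f['cy'],f['R'],f['t'])
E
```

```text
{'time': 0.0, 'q': array([-1.27568311,  0.60007609, -0.00256153,  1.60013389,  0.00180511,
        0.94287618, -0.07977733]), 'joint_velocities': array([ 0.00043136,  0.0009588 , -0.0005752 ,  0.00077318, -0.00097465,
       -0.00057213, -0.0011248 ]), 'joint_torque': array([ 2.49612340e-04, -7.76471472e+01,  1.56521458e+00, -2.58009785e+01,
        1.23856607e-02,  8.93806777e-03, -4.36576642e-06]), 'position': array([0.26324361, 0.67506172, 0.25545065]), 'tcp_rot': array([-3.14010720e+00,  1.31489806e-04,  2.76987883e+00]), 'force': array([ 0.59128068,  0.26817177, -0.85476966]), 'ft_torque': array([-0.02653478, -0.00432265, -0.00928198]), 'grasp_force': 0.0, 'grip_width': 0.08542079718671283} 0.025
top 462.19071623629145 462.19071623629145 323.8595173606487 197.5764786781441 [[ 0.018451   -0.99954167 -0.0240004 ]
 [-0.98424761 -0.01393678 -0.17624532]
 [ 0.17583006  0.02687424 -0.98405364]] [-0.02752315  0.57826714  0.96634311]
scene 373.90899277968384 373.90899277968384 316.07668118424397 197.79368405243 [[ 0.70899411  0.70510424  0.01246476]
 [ 0.38066569 -0.36776718 -0.8484344 ]
 [-0.59365056  0.6062799  -0.52915376]] [-0.37493076 -0.15190453  1.19884736]
```

View pics/top0.png

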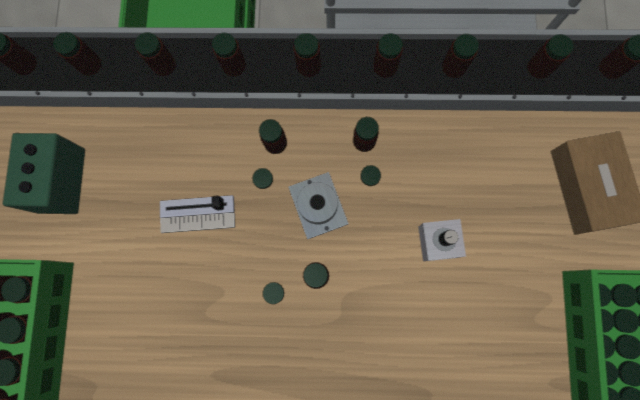

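View pics/scene0.png

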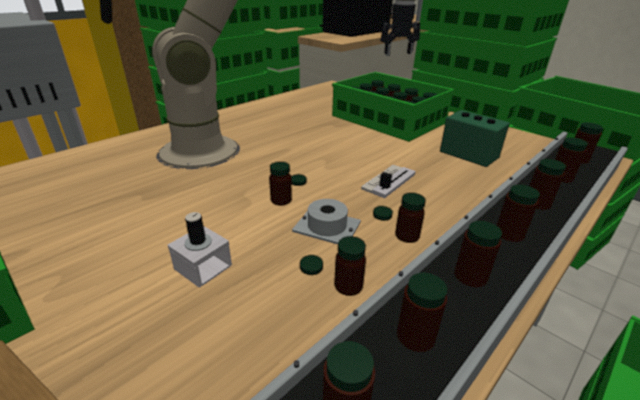

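Top view: gauge at about (447,238) in its stand (442,240), pad plug at (317,202), the slide's block at (218,203) with zero end to the right, jars at (273,130), (366,130), (316,275). Next I measure these more exactly.

Run:
```python
from h import *
f=grab('top');im=cv2.cvtColor(np.asarray(f['pixels']),cv2.COLOR_RGB2BGR)
def crop(x0,x1,y0,y1):
    return cv2.resize(im[y0:y1,x0:x1],(400,300),interpolation=cv2.INTER_CUBIC)
cv2.imwrite('pics/c.png',np.vstack([np.hstack([crop(415,475,217,262),crop(280,360,172,232)]),np.hstack([crop(154,242,187,253),crop(240,400,110,230)])]))
for nm,u,v,z in [('gaugetop',450,237,.122),('stand',443,240,.062),('plug',317,202,.05),('block',218,203,.0545),('j1',273,130,.1),('j2',366,130,.1),('j3',316,275,.1)]:
    print(nm,ray(f,u,v,z).round(4))
```

```text
gaugetop [ 0.4894 -0.274   0.122 ]
stand [ 0.4885 -0.2737  0.062 ]
plug [ 0.5687 -0.0031  0.05  ]
block [0.5626 0.2147 0.0545]
j1 [0.7163 0.093  0.1   ]
j2 [ 0.7184 -0.1071  0.1   ]
j3 [ 0.4098 -0.0064  0.1   ]
```

View pics/c.png

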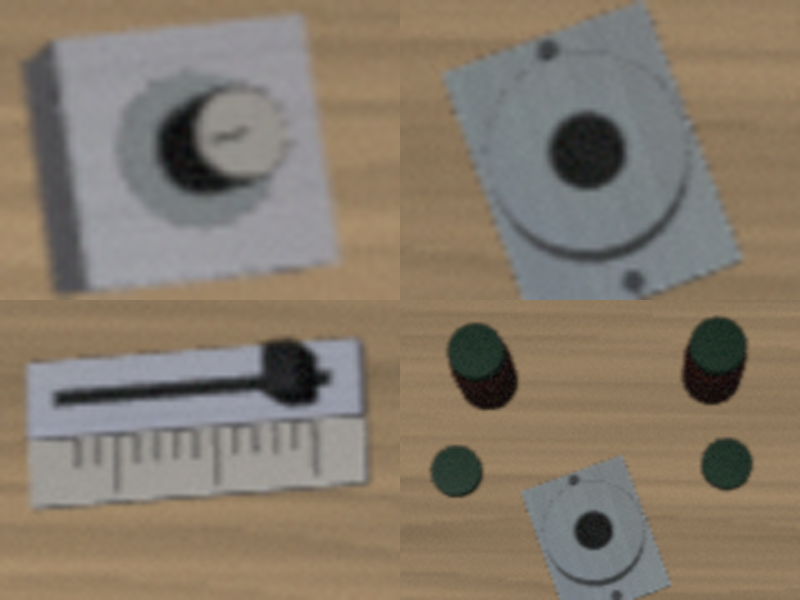

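Crop: gauge top at (451,237), plug at (317.4,202). The scale's zero long mark is at about (224,219), mark 5 at (202,220), mark 10 at (180,223), and the slide is 1 or so marks from zero.

```bash
cat >> h.py <<'E'
def to(x,y,z,yaw=None):
    from scipy.spatial.transform import Rotation as Ro
    s=manip.observe();R=Ro.from_euler('xyz',s['tcp_rot'])
    d=R.inv().apply(np.array([x,y,z])-s['position'])*1000
    y_=s['tcp_rot'][2] if yaw is None else yaw
    r=(R.inv()*Ro.from_euler('xyz',[np.pi,0,y_])).as_rotvec(degrees=True)
    print('to',d.round(1),r.round(2),'norm',np.linalg.norm(d).round())
E
python3 - <<'E'
from h import *
f=grab('top')
print('track ends',ray(f,154+25*.22,187+65*.22,.0145),ray(f,154+360*.22,187+40*.22,.0145))
print('strip ends',ray(f,154+32*.22,187+207*.22,.0145),ray(f,154+368*.22,187+183*.22,.0145))
print('m0',ray(f,154+318*.22,187+145*.22,.0145),'m10',ray(f,154+118*.22,187+165*.22,.0145))
print('block',ray(f,154+288*.22,187+65*.22,.0545))
print('gauge',ray(f,451,237,.122))
to(.45,.2,.28,1.57+.05);to(.489,-.276,.25,1.57+.05)
E
```

```text
track ends [0.57112598 0.36055531 0.0145    ] [0.58636143 0.19101656 0.0145    ]
strip ends [0.49930584 0.35114902 0.0145    ] [0.51398972 0.18315178 0.0145    ]
m0 [0.53268033 0.20929794 0.0145    ] m10 [0.52105704 0.30941903 0.0145    ]
block [0.56636653 0.21631422 0.0545    ]
gauge [ 0.48942746 -0.27597855  0.122     ]
to [-346.6 -375.   -23.9] [-4.000e-02  4.000e-02  6.588e+01] norm 511.0
to [-555.8 -804.2    6.6] [-4.000e-02  4.000e-02  6.588e+01] norm 978.0
```

Call:
servo_tool(
  increments=[
    [[-347,-375,-24],[0,0,63.6],-1],
    [[-347,-375,-24],[0,0,63.6],-1],
    [[-347,-375,-24],[0,0,63.6],-1],
    [[-347,-375,-24],[0,0,63.6],-1],
    [[-347,-375,-24],[0,0,63.6],-1],
    [[-347,-375,-24],[0,0,63.6],-1],
    [[-347,-375,-24],[0,0,63.6],-1],
    [[-347,-375,-24],[0,0,63.6],-1],
    [[-347,-375,-24],[0,0,63.6],-1],
    [[-347,-375,-24],[0,0,63.6],-1],
  ],
)

```text
time: 1.03
position: [0.416, 0.2864, 0.276]
tcp_rot: [3.141, -0.0, 1.653]
force: [1.3, -0.4, -0.9]
grip_width: 0.0853
grasp_force: 0.0
```

```bash
python3 -c "
from h import *
s=manip.observe();print(s['position'],s['tcp_rot'],s['q'])
to(.489,-.276,.25,1.66)"
```

```text
[0.41597141 0.28638192 0.27601714] [ 3.14141366e+00 -1.92284738e-04  1.65322936e+00] [-0.97153985  0.32170472  0.33635004  2.08872131 -0.15318497  0.75368752
 -0.45674726]
to [-566.5   26.5   25.9] [ 0.01 -0.01 -0.39] norm 568.0
```

Call:
servo_tool(
  increments=[
    [[-560,40,26],[0,0,0],-1],
    [[-560,40,26],[0,0,0],-1],
    [[-560,40,26],[0,0,0],-1],
    [[-560,40,26],[0,0,0],-1],
    [[-560,40,26],[0,0,0],-1],
    [[-560,40,26],[0,0,0],-1],
    [[-560,40,26],[0,0,0],-1],
    [[-560,40,26],[0,0,0],-1],
    [[-560,40,26],[0,0,0],-1],
    [[-560,40,26],[0,0,0],-1],
  ],
)

```text
time: 1.87
position: [0.4822, -0.1247, 0.2566]
tcp_rot: [3.141, -0.0, 1.66]
force: [0.3, -0.1, 0.4]
grip_width: 0.0854
grasp_force: 0.0
```

```bash
python3 -c "
from h import *
s=manip.observe();print(s['position'],s['tcp_rot'],s['q'])
to(.489,-.276,.22,1.66)"
```

```text
[ 0.48216565 -0.12473354  0.25663419] [ 3.14110524e+00 -1.36831818e-04  1.66004575e+00] [-0.1635532   0.34667417  0.40270926  2.12785329 -0.20785196  0.7031469
  0.4662121 ]
to [-151.3   -6.7   36.6] [ 0.03 -0.01  0.  ] norm 156.0
```

Call:
servo_tool(
  increments=[
    [[-151,-7,37],[0,0,0],-1],
    [[-151,-7,37],[0,0,0],-1],
    [[-151,-7,37],[0,0,0],-1],
    [[-151,-7,37],[0,0,0],-1],
    [[-151,-7,37],[0,0,0],-1],
    [[-151,-7,37],[0,0,0],-1],
    [[-151,-7,37],[0,0,0],-1],
  ],
)

```text
time: 2.45
position: [0.4885, -0.2731, 0.2194]
tcp_rot: [-3.141, -0.001, 1.66]
force: [-0.2, -0.4, 0.4]
grip_width: 0.0855
grasp_force: 0.0
```

```bash
python3 -c "
from h import *
s=manip.observe();print(s['position'],s['tcp_rot'],s['force'])
f=grab('wrist','w1');print(f['T_tool_cam'],f['fx'],f['cx'],f['cy'])"
```

```text
[ 0.4885111  -0.27313228  0.21938408] [-3.14111617e+00 -8.09996568e-04  1.65968183e+00] [-0.21980598 -0.38425263  0.41431505]
[[-4.22982556e-04 -9.62160912e-01 -2.72481561e-01  6.84860697e-02]
 [ 9.99999868e-01 -3.27152371e-04 -3.97125133e-04 -5.21847098e-04]
 [ 2.92955292e-04 -2.72481693e-01  9.62160923e-01 -1.17558657e-01]
 [ 0.00000000e+00  0.00000000e+00  0.00000000e+00  1.00000000e+00]] 298.3298427347144 326.1371123745996 193.51769233271477
```

View pics/w1.png

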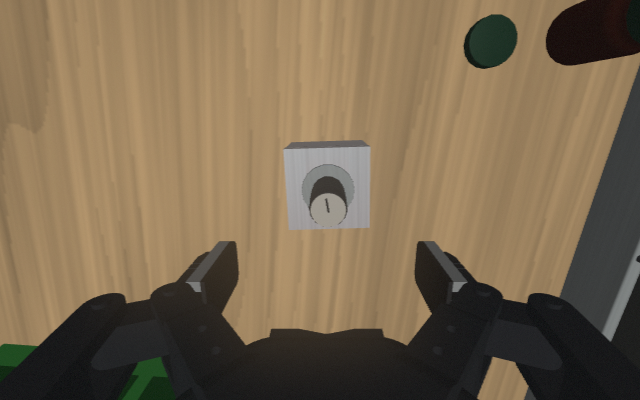

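The wrist view shows the gauge top at about (328,209), its flange at (328,188), and both pads clear of it.

```bash
python3 -c "
from h import *
s=manip.observe()
f=grab('wrist');print(ray(f,328,209,.122,s),ray(f,328.5,188,.066,s))
p=ray(f,328,209,.122,s)
to(p[0],p[1],.102,1.66)"
```

```text
[ 0.49000081 -0.27692214  0.122     ] [ 0.49061779 -0.27503735  0.066     ]
to [ -4.9   0.6 117.7] [ 0.01 -0.04  0.1 ] norm 118.0
```

Call:
servo_tool(
  increments=[
    [[-4,1,60],[0,0,0],-1],
    [[-4,1,60],[0,0,0],-1],
    [[-4,1,60],[0,0,0],-1],
    [[-4,1,90],[0,0,0],-1],
    [[-4,1,105],[0,0,0],-1],
    [[-4,1,117],[0,0,0],-1],
    [[-4,1,117],[0,0,0],-1],
    [[-4,1,117],[0,0,0],-1],
    [[-4,1,117],[0,0,0],-1],
  ],
)

```text
time: 3.3
position: [0.4908, -0.2775, 0.104]
tcp_rot: [3.14, 0.001, 1.661]
force: [-0.0, 0.0, 0.2]
grip_width: 0.0854
grasp_force: 0.0
```

```bash
python3 -c "
from h import *
for i in range(3):
  s=manip.observe();print(s['position'],s['force'],s['time'])
to(.490,-.276,.102,1.66)"
```

```text
[ 0.49076861 -0.27747236  0.1039955 ] [-0.0031577   0.02672644  0.24290998] 3.3
[ 0.49076861 -0.27747236  0.1039955 ] [-0.0031577   0.02672644  0.24290998] 3.3
[ 0.49076861 -0.27747236  0.1039955 ] [-0.0031577   0.02672644  0.24290998] 3.3
to [ 1.5 -0.6  2. ] [0.08 0.04 0.03] norm 3.0
```

Good. Close the grip.

Call:
servo_tool(
  increments=[
    [[1,0,2],[0,0,0],-0.3],
    [[1,0,2],[0,0,0],0.0],
    [[1,0,2],[0,0,0],1],
    [[1,0,2],[0,0,0],1],
    [[1,0,2],[0,0,0],1],
    [[1,0,2],[0,0,0],1],
    [[1,0,2],[0,0,0],1],
    [[1,0,2],[0,0,0],1],
    [[1,0,2],[0,0,0],1],
    [[1,0,2],[0,0,0],1],
  ],
  newtons=60,
)

```text
time: 4.13
position: [0.4901, -0.2767, 0.1011]
tcp_rot: [3.141, 0.0, 1.66]
force: [-0.0, 0.6, 6.0]
grip_width: 0.0283
grasp_force: 58.7
```

Call:
servo_tool(
  increments=[
    [[0,0,0],[0,0,0],1],
    [[0,0,0],[0,0,0],1],
    [[0,0,0],[0,0,0],1],
    [[0,0,0],[0,0,0],1],
  ],
)

```text
time: 4.47
position: [0.4901, -0.2767, 0.1011]
tcp_rot: [3.141, 0.0, 1.66]
force: [-0.8, 0.6, 5.4]
grip_width: 0.0286
grasp_force: 58.7
```

```bash
python3 -c "
from h import *
s=manip.observe();print(s['position'],s['tcp_rot'],s['force'],s['time'])
to(.5695,-.003,.20,1.66)"
```

```text
[ 0.49012349 -0.27669585  0.10109187] [3.14091045e+00 4.85016470e-05 1.65973906e+00] [-0.82277417  0.60416585  5.39632218] 4.4667
to [265.6 103.4 -98.9] [ 0.04  0.   -0.01] norm 302.0
```

Call:
servo_tool(
  increments=[
    [[0,0,-20],[0,0,0],1],
    [[0,0,-50],[0,0,0],1],
    [[0,0,-80],[0,0,0],1],
    [[20,8,-99],[0,0,0],1],
    [[60,23,-99],[0,0,0],1],
    [[95,37,-99],[0,0,0],1],
    [[130,50,-99],[0,0,0],1],
    [[165,64,-99],[0,0,0],1],
    [[200,78,-99],[0,0,0],1],
    [[230,89,-99],[0,0,0],1],
  ],
)

```text
time: 5.3
position: [0.5584, -0.0368, 0.1994]
tcp_rot: [-3.141, -0.001, 1.661]
force: [1.3, -0.2, -2.2]
grip_width: 0.029
grasp_force: 59.6
```

Call:
servo_tool(
  increments=[
    [[25,10,0],[0,0,0],1],
    [[36,14,0],[0,0,0],1],
    [[36,14,0],[0,0,0],1],
    [[36,14,0],[0,0,0],1],
    [[36,14,20],[0,0,0],1],
    [[36,14,40],[0,0,0],1],
    [[36,14,40],[0,0,0],1],
    [[36,14,40],[0,0,0],1],
  ],
)

```text
time: 5.97
position: [0.5679, -0.0045, 0.1592]
tcp_rot: [-3.139, 0.001, 1.657]
force: [0.2, 0.5, -1.6]
grip_width: 0.0282
grasp_force: 59.7
```

```bash
python3 -c "
from h import *
s=manip.observe();print(s['position'],s['tcp_rot'],s['force'],s['time'])
f=grab('wrist','w2');g=grab('scene')
im=cv2.cvtColor(np.asarray(g['pixels']),cv2.COLOR_RGB2BGR)[150:270,250:410]
w=cv2.imread('pics/w2.png')
cv2.imwrite('pics/w2b.png',np.vstack([cv2.resize(w[100:300,200:460],(780,600))[:300*2],])) if 0 else cv2.imwrite('pics/w2b.png',np.hstack([cv2.resize(w[80:330,220:440],(396,450),interpolation=2),cv2.resize(im,(400,450),interpolation=2)]))"
```

```text
[ 0.5679088  -0.00450215  0.15919386] [-3.13921938e+00  6.41068668e-04  1.65710707e+00] [ 0.22539392  0.53858231 -1.62975464] 5.9667
```

View pics/w2b.png

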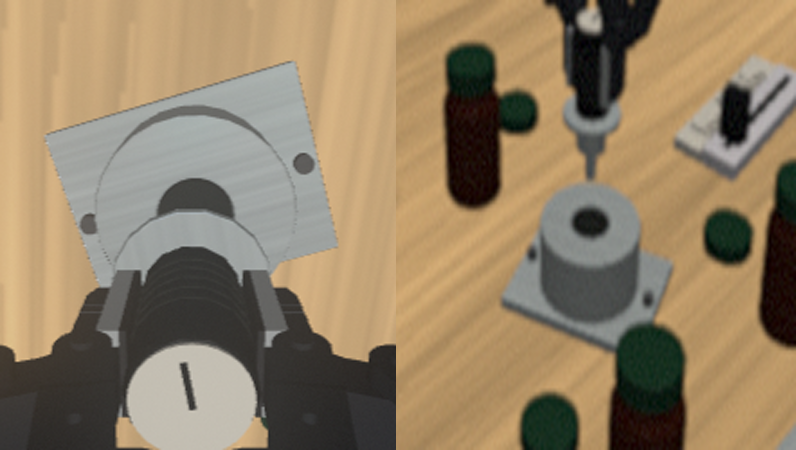

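The wrist view shows the plug's centre column at crop 196 (u≈328.9), far edge at v≈179, with the pin hanging just ahead of it and straight; the scene view confirms the pin hangs above the pad.

```bash
python3 -c "
from h import *
s=manip.observe()
f=grab('wrist')
e=ray(f,220+196/1.8,80+178/1.8,.05,s);yw=s['tcp_rot'][2]
c=e-.0165*np.array([np.cos(yw),np.sin(yw),0]);print(e,c)
to(c[0],c[1],.134,1.66)"
```

```text
[0.56931408 0.01193567 0.05      ] [ 0.5707489  -0.00450183  0.05      ]
to [-1.   1.4 26.6] [ 0.07  0.02 -0.09] norm 27.0
```

Call:
servo_tool(
  increments=[
    [[0,1,8],[0,0,0],1],
    [[0,1,16],[0,0,0],1],
    [[0,1,22],[0,0,0],1],
    [[0,1,24],[0,0,0],1],
    [[0,1,24],[0,0,0],1],
    [[0,1,24],[0,0,0],1],
    [[0,1,24],[0,0,0],1],
  ],
)

```text
time: 6.7
position: [0.57, -0.0025, 0.1357]
tcp_rot: [3.141, 0.0, 1.66]
force: [-0.4, 0.5, -2.1]
grip_width: 0.0289
grasp_force: 59.7
```

Call:
servo_tool(
  increments=[
    [[0,0,0.5],[0,0,0],1],
    [[0,0,1],[0,0,0],1],
    [[0,0,1.5],[0,0,0],1],
    [[0,0,2],[0,0,0],1],
    [[0,0,2.5],[0,0,0],1],
    [[0,0,3],[0,0,0],1],
    [[0,0,3.5],[0,0,0],1],
    [[0,0,4],[0,0,0],1],
  ],
)

```text
time: 7.37
position: [0.5699, -0.0025, 0.1315]
tcp_rot: [3.142, 0.0, 1.66]
force: [0.6, -0.1, -2.0]
grip_width: 0.0285
grasp_force: 59.7
```

Call:
servo_tool(
  increments=[
    [[0,0,0.5],[0,0,0],1],
    [[0,0,1],[0,0,0],1],
    [[0,0,1.5],[0,0,0],1],
    [[0,0,2],[0,0,0],1],
    [[0,0,2],[0,0,0],1],
  ],
)

```text
time: 7.78
position: [0.5699, -0.0025, 0.1296]
tcp_rot: [3.141, 0.0, 1.66]
force: [0.1, 0.3, -0.2]
grip_width: 0.0291
grasp_force: 59.7
```

Call:
servo_tool(
  increments=[
    [[0,0,0.4],[0,0,0],1],
    [[0,0,0.8],[0,0,0],1],
    [[0,0,1.2],[0,0,0],1],
    [[0,0,1.5],[0,0,0],1],
    [[0,0,1.5],[0,0,0],1],
  ],
)

```text
time: 8.2
position: [0.5699, -0.0025, 0.128]
tcp_rot: [-3.142, 0.0, 1.66]
force: [-0.2, 0.0, 0.2]
grip_width: 0.0288
grasp_force: 59.7
```

Call:
servo_tool(
  increments=[
    [[0,0,0.4],[0,0,0],1],
    [[0,0,0.8],[0,0,0],1],
    [[0,0,1.0],[0,0,0],1],
    [[0,0,1.0],[0,0,0],1],
  ],
)

```text
time: 8.53
position: [0.5699, -0.0025, 0.127]
tcp_rot: [3.142, 0.0, 1.66]
force: [0.2, 0.2, -0.9]
grip_width: 0.0286
grasp_force: 59.7
```

Call:
servo_tool(
  increments=[
    [[0,0,0.4],[0,0,0],1],
    [[0,0,0.8],[0,0,0],1],
    [[0,0,1.0],[0,0,0],1],
    [[0,0,1.0],[0,0,0],1],
  ],
)

```text
time: 8.87
position: [0.5699, -0.0025, 0.126]
tcp_rot: [3.142, 0.0, 1.66]
force: [-0.3, -0.0, -0.1]
grip_width: 0.0288
grasp_force: 59.7
```

Call:
servo_tool(
  increments=[
    [[0,0,0.4],[0,0,0],1],
    [[0,0,0.8],[0,0,0],1],
    [[0,0,1.0],[0,0,0],1],
    [[0,0,1.0],[0,0,0],1],
  ],
)

```text
time: 9.2
position: [0.5699, -0.0025, 0.125]
tcp_rot: [3.142, 0.0, 1.66]
force: [0.0, 0.8, 0.5]
grip_width: 0.0289
grasp_force: 59.7
```

Call:
servo_tool(
  increments=[
    [[0,0,0.4],[0,0,0],1],
    [[0,0,0.8],[0,0,0],1],
    [[0,0,1.0],[0,0,0],1],
    [[0,0,1.0],[0,0,0],1],
  ],
)

```text
time: 9.53
position: [0.5699, -0.0025, 0.124]
tcp_rot: [3.142, 0.0, 1.66]
force: [0.1, 0.8, -0.6]
grip_width: 0.0289
grasp_force: 59.7
```

Call:
servo_tool(
  increments=[
    [[0,0,0.4],[0,0,0],1],
    [[0,0,0.8],[0,0,0],1],
    [[0,0,1.0],[0,0,0],1],
    [[0,0,1.0],[0,0,0],1],
  ],
)

```text
time: 9.87
position: [0.5699, -0.0025, 0.123]
tcp_rot: [3.142, 0.0, 1.66]
force: [-0.1, 0.0, 0.4]
grip_width: 0.0287
grasp_force: 59.7
```

Call:
servo_tool(
  increments=[
    [[0,0,0.4],[0,0,0],1],
    [[0,0,0.8],[0,0,0],1],
    [[0,0,1.0],[0,0,0],1],
    [[0,0,1.0],[0,0,0],1],
  ],
)

```text
time: 10.2
position: [0.5699, -0.0025, 0.122]
tcp_rot: [3.142, 0.0, 1.66]
force: [0.4, 1.2, -0.6]
grip_width: 0.029
grasp_force: 59.7
```

Call:
servo_tool(
  increments=[
    [[0,0,0.4],[0,0,0],1],
    [[0,0,0.8],[0,0,0],1],
    [[0,0,1.0],[0,0,0],1],
    [[0,0,1.0],[0,0,0],1],
  ],
)

```text
time: 10.53
position: [0.5699, -0.0025, 0.121]
tcp_rot: [3.142, 0.0, 1.66]
force: [0.7, 0.4, -0.1]
grip_width: 0.0285
grasp_force: 59.7
```

Call:
servo_tool(
  increments=[
    [[0,0,0.4],[0,0,0],1],
    [[0,0,0.8],[0,0,0],1],
    [[0,0,1.0],[0,0,0],1],
    [[0,0,1.0],[0,0,0],1],
  ],
)

```text
time: 10.87
position: [0.5699, -0.0025, 0.12]
tcp_rot: [3.142, 0.0, 1.66]
force: [-1.0, -0.1, -0.1]
grip_width: 0.0287
grasp_force: 59.7
```

Call:
servo_tool(
  increments=[
    [[0,0,0.4],[0,0,0],1],
    [[0,0,0.8],[0,0,0],1],
    [[0,0,1.0],[0,0,0],1],
    [[0,0,1.0],[0,0,0],1],
  ],
)

```text
time: 11.2
position: [0.5699, -0.0025, 0.1192]
tcp_rot: [3.141, -0.0, 1.66]
force: [-0.3, -0.9, 1.6]
grip_width: 0.0289
grasp_force: 59.7
```

Call:
servo_tool(
  increments=[
    [[0,0,0.3],[0,0,0],1],
    [[0,0,0.6],[0,0,0],1],
    [[0,0,0.8],[0,0,0],1],
    [[0,0,0.8],[0,0,0],1],
  ],
)

```text
time: 11.53
position: [0.5699, -0.0025, 0.1183]
tcp_rot: [3.141, 0.0, 1.66]
force: [-0.9, 0.4, 4.0]
grip_width: 0.0288
grasp_force: 59.8
```

Call:
servo_tool(
  increments=[
    [[0,0,0.3],[0,0,0],1],
    [[0,0,0.3],[0,0,0],1],
    [[0,0,0.3],[0,0,0],1],
    [[0,0,0.3],[0,0,0],1],
  ],
)

```text
time: 11.87
position: [0.5699, -0.0025, 0.118]
tcp_rot: [3.141, 0.0, 1.66]
force: [-0.8, -0.4, 4.0]
grip_width: 0.0288
grasp_force: 59.8
```

Call:
servo_tool(
  increments=[
    [[0,0,0],[0,0,0],1],
    [[0,0,0],[0,0,0],1],
    [[0,0,0],[0,0,0],1],
    [[0,0,0],[0,0,0],1],
    [[0,0,0],[0,0,0],1],
    [[0,0,0],[0,0,0],1],
    [[0,0,0],[0,0,0],1],
    [[0,0,0],[0,0,0],1],
  ],
)

```text
time: 12.53
position: [0.5699, -0.0025, 0.118]
tcp_rot: [3.141, 0.0, 1.66]
force: [-0.2, -0.8, 4.4]
grip_width: 0.0285
grasp_force: 59.8
```

Call:
servo_tool(
  increments=[
    [[0,0,-3],[0,0,0],1],
    [[0,0,-10],[0,0,0],1],
    [[0,0,-30],[0,0,0],1],
    [[0,0,-60],[0,0,0],1],
    [[0,0,-82],[0,0,0],1],
    [[0,0,-82],[0,0,0],1],
    [[0,0,-82],[0,0,0],1],
    [[0,0,-82],[0,0,0],1],
  ],
)

```text
time: 13.2
position: [0.5693, -0.0021, 0.1994]
tcp_rot: [-3.141, -0.0, 1.66]
force: [-1.0, -0.3, -2.2]
grip_width: 0.0286
grasp_force: 59.8
```

```bash
python3 -c "
from h import *
s=manip.observe();print(s['position'],s['force'])
to(.4901,-.2767,.20,1.66)"
```

```text
[ 0.56925663 -0.00212961  0.19942294] [-0.96226774 -0.34279695 -2.19676815]
to [-266.4 -103.4   -0.5] [-0.05 -0.01  0.02] norm 286.0
```

Call:
servo_tool(
  increments=[
    [[-266,-103,0],[0,0,0],1],
    [[-266,-103,0],[0,0,0],1],
    [[-266,-103,0],[0,0,0],1],
    [[-266,-103,0],[0,0,0],1],
    [[-266,-103,0],[0,0,0],1],
    [[-266,-103,0],[0,0,0],1],
    [[-266,-103,0],[0,0,0],1],
    [[-266,-103,0],[0,0,0],1],
    [[-266,-103,0],[0,0,0],1],
    [[-266,-103,0],[0,0,0],1],
  ],
)

```text
time: 14.03
position: [0.4904, -0.2759, 0.1987]
tcp_rot: [-3.14, -0.002, 1.659]
force: [1.0, 0.5, -2.7]
grip_width: 0.0288
grasp_force: 59.8
```

Call:
servo_tool(
  increments=[
    [[0,0,0],[0,0,0],1],
    [[0,0,0],[0,0,0],1],
    [[0,0,0],[0,0,0],1],
  ],
)

```text
time: 14.28
position: [0.4914, -0.2752, 0.1997]
tcp_rot: [-3.141, -0.001, 1.662]
force: [0.0, -0.3, -2.1]
grip_width: 0.0291
grasp_force: 59.8
```

```bash
python3 -c "
from h import *
s=manip.observe();print(s['position'],s['force'])
to(.4901,-.2767,.102,1.66)"
```

```text
[ 0.49143493 -0.27516895  0.19969121] [ 0.04723003 -0.32982227 -2.09584556]
to [-1.5 -1.4 97.7] [-0.02 -0.03  0.12] norm 98.0
```

Call:
servo_tool(
  increments=[
    [[-1.5,-1,15],[0,0,0],1],
    [[-1.5,-1,30],[0,0,0],1],
    [[-1.5,-1,45],[0,0,0],1],
    [[-1.5,-1,60],[0,0,0],1],
    [[-1.5,-1,75],[0,0,0],1],
    [[-1.5,-1,85],[0,0,0],1],
    [[-1.5,-1,92],[0,0,0],1],
    [[-1.5,-1,96],[0,0,0],1],
    [[-1.5,-1,97],[0,0,0],1],
    [[-1.5,-1,97],[0,0,0],1],
  ],
)

```text
time: 15.12
position: [0.4902, -0.2782, 0.1031]
tcp_rot: [3.141, 0.0, 1.66]
force: [-0.8, 0.1, -2.9]
grip_width: 0.029
grasp_force: 59.8
```

```bash
python3 -c "
from h import *
s=manip.observe();print(s['position'],s['force'])
to(.4901,-.2767,.1015,1.66)"
```

```text
[ 0.49022646 -0.27817616  0.10313512] [-0.84358581  0.13868202 -2.8525567 ]
to [1.5 0.  1.6] [ 0.01  0.01 -0.  ] norm 2.0
```

Call:
servo_tool(
  increments=[
    [[1.5,0,1],[0,0,0],1],
    [[1.5,0,2],[0,0,0],1],
    [[1.5,0,2],[0,0,0],1],
    [[1.5,0,2],[0,0,0],1],
  ],
)

```text
time: 15.45
position: [0.49, -0.2767, 0.1013]
tcp_rot: [3.141, 0.0, 1.66]
force: [0.3, 0.1, -2.0]
grip_width: 0.0287
grasp_force: 59.8
```

Call:
servo_tool(
  increments=[
    [[0,0,0],[0,0,0],0.2],
    [[0,0,0],[0,0,0],0],
    [[0,0,0],[0,0,0],-1],
    [[0,0,0],[0,0,0],-1],
    [[0,0,0],[0,0,0],-1],
    [[0,0,0],[0,0,0],-1],
    [[0,0,0],[0,0,0],-1],
    [[0,0,0],[0,0,0],-1],
    [[0,0,0],[0,0,0],-1],
    [[0,0,0],[0,0,0],-1],
  ],
)

```text
time: 16.28
position: [0.4899, -0.2767, 0.101]
tcp_rot: [3.142, 0.0, 1.66]
force: [-0.9, 0.2, 0.1]
grip_width: 0.0854
grasp_force: 0.0
```

Call:
servo_tool(
  increments=[
    [[0,0,-30],[0,0,0],-1],
    [[0,0,-60],[0,0,0],-1],
    [[0,0,-100],[0,0,0],-1],
    [[0,0,-118],[0,0,0],-1],
    [[0,0,-118],[0,0,0],-1],
    [[0,0,-118],[0,0,0],-1],
  ],
)

```text
time: 16.78
position: [0.4904, -0.2767, 0.22]
tcp_rot: [3.139, 0.001, 1.66]
force: [-0.7, -0.3, -0.5]
grip_width: 0.0854
grasp_force: 0.0
```

```bash
python3 -c "
from h import *
s=manip.observe();print(s['position'],s['force'],s['grip_width'])
f=grab('wrist','w3')
w=cv2.imread('pics/w3.png');t=cv2.cvtColor(np.asarray(grab('scene')['pixels']),4)[190:310,150:270]
cv2.imwrite('pics/w3b.png',np.hstack([cv2.resize(w[100:260,250:410],(390,390)),cv2.resize(t,(390,390))]))
to(.45,.16,.22,1.66)"
```

```text
[ 0.49039263 -0.27665912  0.21999101] [-0.69646218 -0.28553175 -0.51017847] 0.08535051932938736
to [437.9  -0.5  -1.5] [-0.05 -0.04  0.01] norm 438.0
```

View pics/w3b.png

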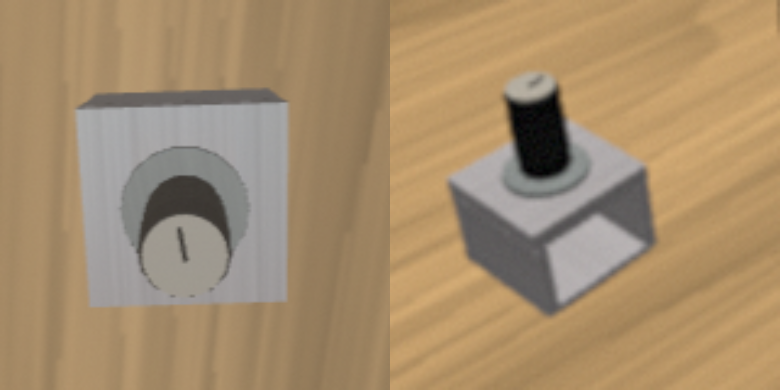

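The gauge hangs upright, its flange flat on the plate at the hole's middle. Now to the slide.

Call:
servo_tool(
  increments=[
    [[400,40,0],[0,0,0],-1],
    [[400,40,0],[0,0,0],-1],
    [[400,40,0],[0,0,0],-1],
    [[400,40,0],[0,0,0],-1],
    [[400,40,0],[0,0,0],-1],
    [[400,40,0],[0,0,0],-1],
    [[400,40,0],[0,0,0],-1],
    [[400,40,0],[0,0,0],-1],
    [[400,40,0],[0,0,0],-1],
    [[400,40,0],[0,0,0],-1],
  ],
)

```text
time: 17.72
position: [0.4932, 0.1295, 0.2174]
tcp_rot: [-3.139, 0.0, 1.663]
force: [0.3, 0.8, -0.9]
grip_width: 0.0854
grasp_force: 0.0
```

```bash
python3 -c "
from h import *
s=manip.observe();print(s['position'],s['tcp_rot'])
to(.566,.216,.17,1.66)"
```

```text
[0.49315658 0.12951637 0.2174329 ] [-3.13912055e+00  6.78854446e-08  1.66324206e+00]
to [79.4 80.6 47.2] [-0.14  0.    0.19] norm 123.0
```

Call:
servo_tool(
  increments=[
    [[79,80,47],[0,0,0],-1],
    [[79,80,47],[0,0,0],-1],
    [[79,80,47],[0,0,0],-1],
    [[79,80,47],[0,0,0],-1],
    [[79,80,47],[0,0,0],-1],
    [[79,80,47],[0,0,0],-1],
    [[79,80,47],[0,0,0],-1],
  ],
)

```text
time: 18.3
position: [0.5661, 0.2096, 0.1716]
tcp_rot: [-3.14, 0.001, 1.658]
force: [-0.3, -0.0, 0.4]
grip_width: 0.0855
grasp_force: 0.0
```

```bash
python3 -c "
from h import *
s=manip.observe();print(s['position'],s['tcp_rot'])
f=grab('wrist','w4')"
```

```text
[0.56612265 0.20956544 0.17156243] [-3.14014046e+00  1.01387891e-03  1.65815506e+00]
```

View pics/w4.png

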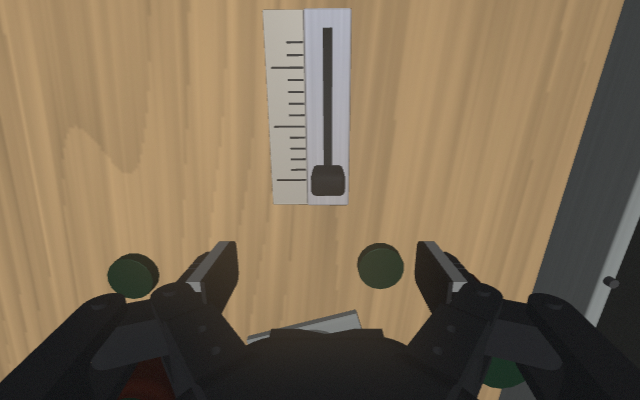

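The wrist view shows the block at u 311–346, v 165–196 with its near top edge at v=196. The zero mark is at (291,180), mark 5 at (289,127), mark 10 at (286,68) and mark 12 at (294,42).

```bash
python3 -c "
from h import *
s=manip.observe()
f=grab('wrist')
m0=ray(f,291,180,.0145,s);m10=ray(f,286,68,.0145,s);m12=ray(f,294,42,.0145,s);m5=ray(f,289,127,.0145,s)
print(m0,m5,m10,m12)
n=ray(f,328,196,.0545,s);b=ray(f,328,165,.0145,s);print('near top',n,'far base',b, 'slot',ray(f,328,28,.0145,s))
d=np.array([np.cos(1.66),np.sin(1.66)])
c=n[:2]+.010*d;print('c',c,'proj c',(c-m0[:2])@d,'far base-10',(b-m0)[:2]@d-.01,'m10',(m10-m0)[:2]@d,(m12-m0)[:2]@d)
to(c[0],c[1],.06,1.66)"
```

```text
[0.53213131 0.21051929 0.0145    ] [0.52765293 0.25934803 0.0145    ] [0.52248194 0.30847495 0.0145    ] [0.52814542 0.32927051 0.0145    ]
near top [0.56717041 0.20949696 0.0545    ] far base [0.56574252 0.22787135 0.0145    ] slot [0.55559078 0.34222674 0.0145    ]
c [0.56627956 0.2194572 ] proj c 0.0058602600710781615 far base-10 0.004288790671340907 m10 0.09842579791802171 0.11863414318211477
to [  9.6   0.6 112.3] [-0.    0.01 -0.11] norm 113.0
```

Call:
servo_tool(
  increments=[
    [[8,1,40],[0,0,0],-1],
    [[8,1,70],[0,0,0],-1],
    [[8,1,95],[0,0,0],-1],
    [[8,1,112],[0,0,0],-1],
    [[8,1,122],[0,0,0],-1],
    [[8,1,122],[0,0,0],-1],
    [[8,1,122],[0,0,0],-1],
  ],
)

```text
time: 18.98
position: [0.5674, 0.2186, 0.0505]
tcp_rot: [3.141, 0.0, 1.659]
force: [0.1, 0.4, -0.9]
grip_width: 0.0855
grasp_force: 0.0
```

Call:
servo_tool(
  increments=[
    [[0,0,0],[0,0,0],0],
    [[0,0,0],[0,0,0],0],
    [[0,0,0],[0,0,0],1],
    [[0,0,0],[0,0,0],1],
    [[0,0,0],[0,0,0],1],
    [[0,0,0],[0,0,0],1],
    [[0,0,0],[0,0,0],1],
    [[0,0,0],[0,0,0],1],
    [[0,0,0],[0,0,0],1],
    [[0,0,0],[0,0,0],1],
  ],
  newtons=25,
)

```text
time: 19.82
position: [0.5666, 0.2193, 0.0507]
tcp_rot: [-3.141, -0.0, 1.66]
force: [-3.4, -0.1, 7.9]
grip_width: 0.0275
grasp_force: 27.5
```

```bash
python3 -c "
from h import *
s=manip.observe();print(s['position'],s['tcp_rot'],s['force'])
d=np.array([np.cos(1.66),np.sin(1.66)]);print((s['position'][:2]-[.53213,.21052])@d)"
```

```text
[0.56658386 0.21931976 0.05068521] [-3.14089057e+00 -4.91945828e-04  1.66010275e+00] [-3.43519642 -0.07029835  7.94896803]
0.005695439349551723
```

Gripped, with the slide at about 5 mm; shift it 109 mm.

Call:
servo_tool(
  increments=[
    [[10,0,0],[0,0,0],1],
    [[25,0,0],[0,0,0],1],
    [[40,0,0],[0,0,0],1],
    [[55,0,0],[0,0,0],1],
    [[70,0,0],[0,0,0],1],
    [[85,0,0],[0,0,0],1],
    [[98,0,0],[0,0,0],1],
    [[105,0,0],[0,0,0],1],
    [[108,0,0],[0,0,0],1],
    [[108,0,0],[0,0,0],1],
  ],
)

```text
time: 20.65
position: [0.5566, 0.3283, 0.0507]
tcp_rot: [-3.141, -0.001, 1.662]
force: [-4.3, 0.6, 8.1]
grip_width: 0.0276
grasp_force: 27.5
```

Call:
servo_tool(
  increments=[
    [[0,0,0],[0,0,0],1],
    [[0,0,0],[0,0,0],1],
    [[0,0,0],[0,0,0],0],
    [[0,0,0],[0,0,0],-1],
    [[0,0,0],[0,0,0],-1],
    [[0,0,0],[0,0,0],-1],
    [[0,0,0],[0,0,0],-1],
    [[0,0,0],[0,0,0],-1],
    [[0,0,0],[0,0,0],-1],
    [[0,0,0],[0,0,0],-1],
  ],
)

```text
time: 21.48
position: [0.5576, 0.3267, 0.0499]
tcp_rot: [-3.142, 0.0, 1.66]
force: [0.2, 0.3, -0.1]
grip_width: 0.0855
grasp_force: 0.0
```

Call:
servo_tool(
  increments=[
    [[0,0,-30],[0,0,0],-1],
    [[0,0,-60],[0,0,0],-1],
    [[0,0,-100],[0,0,0],-1],
    [[0,0,-130],[0,0,0],-1],
    [[0,0,-130],[0,0,0],-1],
    [[0,0,-130],[0,0,0],-1],
    [[0,0,-130],[0,0,0],-1],
  ],
)

```text
time: 22.07
position: [0.5571, 0.3269, 0.1797]
tcp_rot: [-3.141, -0.0, 1.66]
force: [-0.6, 0.2, -0.8]
grip_width: 0.0856
grasp_force: 0.0
```

```bash
python3 -c "
from h import *
s=manip.observe();print(s['position'],s['tcp_rot'],s['force'])
a=grab('wrist','w5');im=cv2.imread('pics/w5.png');t=cv2.cvtColor(np.asarray(grab('top')['pixels']),4)
cv2.imwrite('pics/w5b.png',np.vstack([cv2.resize(im[80:280,220:440],(330,300)),cv2.resize(t[90:310,240:482],(330,300))]))"
```

```text
[0.55711064 0.32685272 0.17969355] [-3.14126282e+00 -1.84159864e-04  1.66016588e+00] [-0.64574871  0.24892037 -0.77271948]
```

View pics/w5b.png

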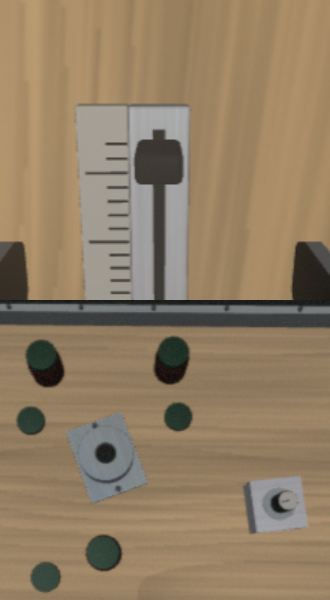

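The slide stands near mark 11½, the gauge hangs in its stand and the jars have not moved.

```bash
python3 -c "
from h import *
print(manip.close_job())"
```

```text
the job is handed in; nothing more can be done
None
```

The job is handed in, though the hand-in returned no verdict: the plug sank about 11.5 mm onto the core and was held there about 1 s at roughly 6 N, the gauge hangs back in its stand, the slide is at about 11.4 marks, and the jars stand where they were.

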